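Fit an adjustable wrench to the reel's clamp nut and tighten it

TASK

The big nut that clamps the webbing reel has worked loose. Take the adjustable wrench off the table and lay it flat on the clamp disc with its open jaws round the nut, roll its knurled worm with a light fingertip until the jaws fit the nut snugly, and only then swing the handle clockwise until the nut comes up firm with the red paint marks on nut and disc in line. Do not force anything or shift the other things on the table, and leave the wrench sitting on the nut.

Things in the scene. Friction and masses are not known exactly. Their poses are not given: they have to be found in the camera images.
- wrench: Loose steel adjustable wrench, 215 mm long, about 0.34 kg, lying flat. Origin: on its underside, where the axis of a fitted nut passes. +x out of the mouth of the jaws, +z up. Head 16 mm thick, x -60 to 20 mm, y -31 to 34 mm. The handle leaves the head at (-48, -4) mm and runs 155 mm in the direction (-0.966, 0.259), 24 mm wide, at z = 3 to 13 mm; its end is a ring of 13.5 mm radius, 16 mm thick.
- wrench_grip (a point): Middle of the handle near the wrench's centre of mass, at (-85, 6, 8) mm in the wrench frame: a good place to carry it, fingers across the 24 mm width. Axes as the wrench's.
- wrench_pull (a point): Middle of the handle well out, at (-123, 16, 8) mm in the wrench frame, 124 mm from the nut's axis: a good place to push against the handle's edge (12 mm to either side). Axes as the wrench's.
- worm_top (a point): Top of the knurled worm, at (-36.5, 0, 19) mm in the wrench frame: a steel roller, radius 9 mm, length 17.5 mm, its axis along the wrench's y, standing 3 mm proud of the head's upper face. A fingertip pressed on it and drawn along x rolls it. Axes as the wrench's.
- wrench_worm (a joint): Turn of the worm, rad. Drawing its top towards the mouth (+x of the wrench) makes it grow and closes the jaws, 1.2 mm per rad (15 mm of travel: about 2 mm). It is stiff (5 N at its rim: a fingertip pressed with less than some 7 N slips; 9 to 15 N is good, over 30 N mars it), stays where it is left and stalls when the jaws grip. More than 35 N on the jaws drives it back.
- wrench_jaw (a joint): Opening between the jaw faces, m: 0.034 to 0.0355 at the start, 0.030 when they fit the nut. The fixed jaw's face lies at y = -15 mm in the wrench frame, the movable one's at y = opening - 15 mm; both reach from the throat wall at x = -19 mm to x = +18 mm. The jaws are 16 mm high.
- reel_stand: Fixed stand, with a 240 mm reel of black webbing lying flat between white flanges ; on it an aluminium clamp disc of 95 mm radius, whose flat upper face is 58 mm above the origin. Origin: under the base on the axis of stand, reel and nut, within 4 mm of table height (the feet are adjustable, so heights differ from day to day).
- nut_top (a point): Centre of the upper face of the hexagon nut, 73 mm above the stand's origin; nut 30 mm across flats, 34.6 mm across corners, 15 mm high, standing on the clamp disc. Its stud ends 1.5 mm above it. The point turns with the nut: +x points at the corner with the red mark, two flats face its +y and -y (others every 60 degrees).
- nut_mark (a point): Red paint mark on the nut's upper face, 15 mm from its axis. When the nut is tight the mark is in line with the red stripe on the clamp disc, which runs outwards 22 to 46 mm from the axis.
- nut (a joint): Turn of the nut, rad, growing clockwise seen from above; 0.5 to 0.75 at the start, 1.2 firm on its seat with the marks in line. Turns stiffly, 0.2 N m rising to 0.3 N m (about 2.5 N on the handle), and stays where it is left. Once it is firm, pushing on harder only spreads the jaws.
- shears: Black-handled shears, 254 mm, a bystander to leave alone; origin under its centre
- masking_tape: Roll of masking tape, 89 mm, a bystander to leave alone; origin under its centre
- pin_tin: Round pin tin with a red lid, 67 mm, a bystander to leave alone; origin under its centre
- oil_bottle: Small oil bottle with a red spout, 128 mm high, a bystander to leave alone; origin under its centre
- note_pad: Small note pad, 106 mm, a bystander to leave alone; origin under its centre
- snips: Red-handled snips, 132 mm, a bystander to leave alone; origin under its centre
- screwdriver: Screwdriver with an orange handle, 187 mm, a bystander to leave alone; origin under its centre

How it is judged:
On the way, in this order (a step that is already met when the one before it is completed fails the run):
1. the wrench lies flat on the clamp disc with the nut between its still-open jaws, and the nut has not been turned (horizontal distance between wrench and nut_top below 0.01 m and z of wrench in the frame of reel_stand between 0.054 and 0.064 m and angle between wrench's own z axis and vertical below 0.1 rad and value of joint wrench_jaw above 0.032 m and distance of nut_mark from where it was at the start of the episode below 0.004 m), for 0.2 s.
2. the jaws have been closed onto the nut (less than 1 mm of play) before it is turned (horizontal distance between wrench and nut_top below 0.01 m and z of wrench in the frame of reel_stand between 0.054 and 0.064 m and angle between wrench's own z axis and vertical below 0.1 rad and value of joint wrench_jaw below 0.031 m and distance of nut_mark from where it was at the start of the episode below 0.004 m), for 0.2 s.
3. the nut has been turned clockwise until firm (horizontal distance between wrench and nut_top below 0.01 m and z of wrench in the frame of reel_stand between 0.054 and 0.064 m and angle between wrench's own z axis and vertical below 0.1 rad and value of joint nut above 1.14 rad), for 0.2 s.
At the end, for the whole second after the job is handed in: Nut turned clockwise to within 0.06 rad of firm (above 1.14); wrench at rest flat on the clamp disc, its origin within 10 mm of the nut's axis, its jaws fitting the nut with less than 1.5 mm of play; robot clear; bystanders within 2 cm of where they were (all of step 3 and value of joint wrench_jaw below 0.0315 m and linear speed of wrench below 0.02 m/s); the robot touches nothing.
It fails at once if a finger presses on the worm with more than 30 N (contact force between the fingers and wrench_worm above 30 N).
It fails at once if the nut is turned (more than about 20 degrees) while the jaws are open more than 1.5 mm wider than the nut (distance of nut_mark from where it was at the start of the episode above 0.005 m and value of joint wrench_jaw above 0.0315 m).
It fails at once if the nut is touched by the fingers instead of the wrench (contact force between the fingers and nut above 2 N).
It fails at once if another thing on the table is pushed more than 2 cm (distance of any of shears, masking_tape, pin_tin, oil_bottle, note_pad, snips, screwdriver from where it was at the start of the episode above 0.02 m).
It also fails if it takes over 72 s, if anything falls off the work surface, if the arm or the gripper's body presses on something with over 40 N, if the wrist force passes 120 N, or if a joint passes its speed limit or range.

ROBOT

A 7-joint arm with a two-finger parallel gripper is mounted at the origin on a cart in front of the work surface, level with it; the furniture and walls round the work are solid. World frame = base frame: x ahead of the robot, y to its left, z up, the work surface at z = 0. Lengths are in m, angles in rad, forces in N, time in s.
With the tool pointing down it reaches from about 0.425 to 0.95 m from the base axis. Payload 4.7 kg.
Tool frame: the origin (TCP) lies on the centre line of the jaws, within the pads' length; the fingertips stand robot.nose_length ahead of it and the grasp point (between the pads) lies 8 mm behind it (robot.nose_length is the distance from the TCP to the fingertips, in m); z points along the fingers, y is the line along which they close (so a half turn about z gives the same grasp; the last joint's range is limited). The gripper opens to 85 mm and grips with 20 to 120 N. Pads are 22 mm wide; open, the fingers measure 114 mm over their backs; the gripper's body (76 mm by 85 mm) begins 54 mm behind the grasp point. The pads swing forward as they close: fully open they stand 13 mm farther back than shut.
Start: joints at [-1.2, 0.469, -0.049, 1.532, 0.024, 1.141, -0.082], TCP at [0.263, 0.622, 0.242] pointing down, gripper open.
Joint ranges: [-2.59, 2.59], [-0.33, 1.99], [-1.39, 1.29], [0.1, 2.45], [-1.04, 4.18], [0.21, 1.99], [-2.66, 2.66]. Speed limits (rad/s): [2.57, 2.57, 3.14, 3.14, 3.14, 3.14, 3.14].

INTERFACE

Orientations are given as [roll, pitch, yaw] about the fixed x, y, z axes, in that order (R = Rz(yaw) Ry(pitch) Rx(roll)).
In Python, from plant import robot gives the robot as it stands. Calls block until the motion is done:
- robot.goto(position, orientation): joint-space move of the TCP to a pose.
- robot.move_straight(position, vel=0.15, attitude=None, contact_N=None): straight line of the TCP; attitude=None keeps the orientation; vel is the mean speed in m/s. With contact_N (N) it stops when the force on the tool has changed by that much, and returns True; else False.
- robot.move_joints(angles): joint-space move.
- robot.grip(opening, strength=None): opening from 0.0 (shut) to 1.0 (fully open); strength is the grip in N (None keeps the last); returns when the fingers have stopped.
- robot.sleep(seconds).
- robot.inverse_kinematics(position, orientation): joint angles nearest the present ones, or None.
- robot.sense(): the state.
- robot.grab_frame(name): name is "scene" or "top"; returns a dict with "image" (384x512x3 uint8, red, green, blue), "range_z" (384x512 float32, m along the optical axis (not along the pixel's ray), 0 where there is no reading), "fx", "fy", "cx", "cy" (pixels), "R" (3x3) and "t" (3): a world point X has camera coordinates R X + t. Camera axes: x right, y down, z forward; pixel columns grow to the right and rows downward; lengths in m; the calibration is good to about 2 mm. A picture is of the moment at which its call begins.
A pose or a line that the arm cannot do raises robot.IKError and nothing moves.
- robot.close_job(): hands the job in; it is judged then, once.
The state is a dict: "t": time; "joint_pos": joint angles; "joint_velocities": joint speeds; "effort": joint torques, N m; "tcp_pos": TCP position; "tcp_rot": TCP orientation; "wrist_force": force on the tool from outside, world axes, zero at the start; "torque": the same for the moment, N m; "opening": opening from 0.0 (shut) to 1.0 (fully open); "gripper_force": force on a finger pad.
Only numpy, scipy, OpenCV 4.12 (cv2) and the standard library are available. Lean on these libraries where they do the work, as an engineer would, in place of code of your own. Each camera call takes 0.05 s, during which the arm holds its last target. There are 200 camera calls.

## Working session

There is one attempt and no reset: what is moved stays moved. The work goes in short steps, each a Python script; the robot and the scene stay as the last script left them, time stands still between calls to the robot, and variables do not carry over. Pictures are saved under pics/ and viewed, at most 10 in all, crops included, and the job is handed in when it is done.

```bash
ls && mkdir -p pics && python3 - <<'E'
from plant import robot
import numpy as np, cv2, pickle
s=robot.sense(); print(s, robot.nose_length)
f={}
for n in("top","scene"):
    d=robot.grab_frame(n); f[n]=d
    print(n,d["fx"],d["cx"],d["cy"],d["R"],d["t"])
    cv2.imwrite(f"pics/{n}0.png",d["image"][:,:,::-1])
pickle.dump(f,open("f0.pkl","wb"))
E
```

```text
pics
{'t': 0.0, 'joint_pos': array([-1.19991112,  0.46945552, -0.04859489,  1.53371107,  0.02412096,
        1.14097197, -0.08229739]), 'joint_velocities': array([-0.00112758, -0.0003536 ,  0.00067543, -0.00010941,  0.00066117,
       -0.00172817, -0.00086236]), 'effort': array([ 5.47163490e-04, -5.10295165e+01, -4.64087643e-02, -2.37714779e+01,
        1.06840034e-02,  7.47306214e-03, -1.37136919e-05]), 'tcp_pos': array([0.26249894, 0.62125567, 0.24124464]), 'tcp_rot': array([-3.13963527e+00,  9.05193543e-05,  2.74185085e+00]), 'wrist_force': array([ 0.28489257, -0.37306162, -0.95986329]), 'torque': array([-0.03095499, -0.02496621, -0.00497638]), 'gripper_force': 0.0, 'opening': 1.0034550880008202} 0.011
top 410.7878107515518 256.717185740596 189.66261236738148 [[-0.02729861 -0.99961239  0.00546443]
 [-0.99218064  0.02642885 -0.12197987]
 [ 0.12178817 -0.00875159 -0.99251753]] [0.15733173 0.55867961 1.19546568]
scene 422.31316216621076 260.11100660132877 195.36118922910177 [[ 0.64867619 -0.7609123   0.01522042]
 [-0.37493284 -0.33690529 -0.86366671]
 [ 0.66230247  0.5545334  -0.50383345]] [-0.27875908  0.32326535  0.85344329]
```

View pics/top0.png

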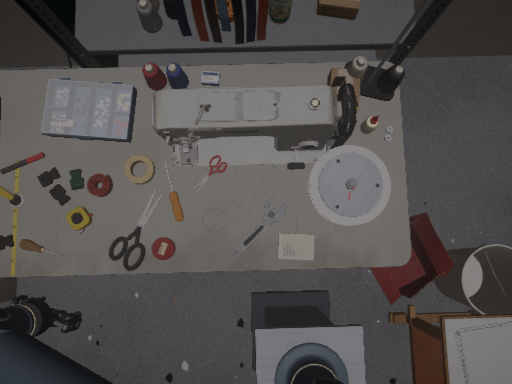

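View pics/scene0.png

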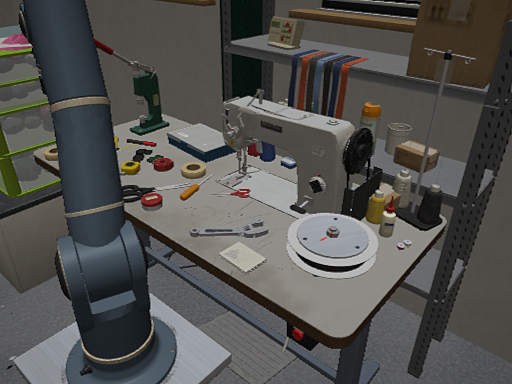

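The top view shows the wrench from (238,250), its ring, to (278,210), its head. The reel is at (350,185), the note pad at (296,247) and the snips at (212,172). Next I zoom on the wrench and the nut.

```bash
cat > h.py <<'E'
import numpy as np, cv2
def pix2w(d,u,v,z):
    "intersect pixel ray with the plane z"
    r=d["R"].T@np.array([(u-d["cx"])/d["fx"],(v-d["cy"])/d["fy"],1.0]); c=-d["R"].T@d["t"]
    return c+r*(z-c[2])/r[2]
def w2pix(d,X):
    c=d["R"]@np.asarray(X,float)+d["t"]; return np.array([d["fx"]*c[0]/c[2]+d["cx"],d["fy"]*c[1]/c[2]+d["cy"]])
def ortho(d,x0,x1,y0,y1,z,s):
    "rectified picture of plane z; col=(y1-y)*s, row=(x1-x)*s"
    W=[(x1,y1),(x1,y0),(x0,y0),(x0,y1)]
    src=np.float32([w2pix(d,(a,b,z)) for a,b in W]); w,h=(y1-y0)*s,(x1-x0)*s
    M=cv2.getPerspectiveTransform(src,np.float32([(0,0),(w,0),(w,h),(0,h)]))
    return cv2.warpPerspective(d["image"],M,(int(w),int(h)),flags=cv2.INTER_CUBIC)[:,:,::-1].copy()
def xyz(d):
    v,u=np.mgrid[:384,:512]; Z=d["range_z"]
    C=np.stack([(u-d["cx"])/d["fx"]*Z,(v-d["cy"])/d["fy"]*Z,Z],-1)-d["t"]
    return C@d["R"]
E
python3 - <<'E'
import pickle; from h import *
f=pickle.load(open("f0.pkl","rb")); d=f["top"]; P=xyz(d)
for n,(u,v) in dict(table=(300,200),disc=(365,185),disc2=(335,195),nut=(351,184),handle=(255,235),head=(268,215)).items(): print(n,P[v,u].round(4), d["range_z"][v,u])
for dd in f.values():
    P=xyz(dd); Z=P[...,2]; 
    c=pix2w(d,350,185,.06)[:2]; r=np.hypot(*(P[...,:2]-c).transpose(2,0,1))
    print(c,"disc z",np.median(Z[(r<.07)&(r>.03)]),"table",np.median(Z[(r<.25)&(r>.18)&(abs(Z)<.02)]))
    w=pix2w(d,258,230,.01)[:2]
a=ortho(d,w[0]-.1,w[0]+.1,w[1]-.1,w[1]+.1,.014,2000); b=ortho(d,c[0]-.1,c[0]+.1,c[1]-.1,c[1]+.1,.072,2000)
print("w",w,"c",c)
cv2.imwrite("pics/zoom1.png",np.hstack([a,b]))
E
```

```text
table [ 0.5316  0.0098 -0.0023] 1.2624551
disc [ 0.564  -0.1741  0.0663] 1.1998881
disc2 [ 0.5376 -0.0861  0.0604] 1.2017614
nut [ 0.5659 -0.1294  0.0826] 1.1835299
handle [0.4283 0.1509 0.0142] 1.2322265
head [0.4873 0.1101 0.0128] 1.2411278
[ 0.56599434 -0.13170377] disc z 0.06215376022777492 table 0.000627678523180367
[ 0.56599434 -0.13170377] disc z 0.06087258579961234 table -0.0008167639188357055
w [0.44307199 0.1414791 ] c [ 0.56599434 -0.13170377]
```

View pics/zoom1.png

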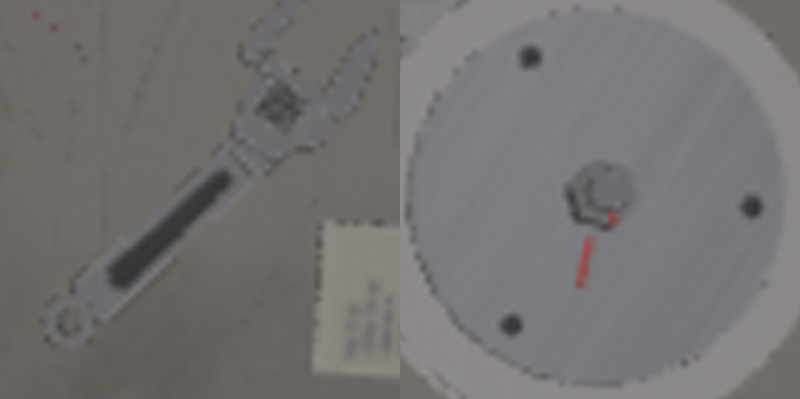

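The left half of the zoom shows the wrench: ring centre (69,322), worm (278,103), handle axis along (115,280)–(225,178), and the note pad's corner at (325,220). That gives a yaw of about -31.7° and a 151 mm ring-to-worm distance, which fits the given sizes.

The right half shows the nut at about (605,192), its red mark at (613,218), and the stripe from (592,238) to (580,287). Next I measure the nut by colour, check reach and grasp the wrench.

```bash
cat > nut.py <<'E'
from h import *
def red(d,c,zd):
    "stripe and mark by redness in rectified views of the disc and nut-top planes"
    out=[]
    for z,(r0,r1) in((zd,(20,48)),(zd+.015,(9,20))):
        s=4000; im=ortho(d,c[0]-.06,c[0]+.06,c[1]-.06,c[1]+.06,z,s).astype(float)
        rr=np.clip(im[...,2]-im[...,:2].mean(-1)-25,0,None)
        v,u=np.mgrid[:im.shape[0],:im.shape[1]]
        x=c[0]+.06-(v+.5)/s; y=c[1]+.06-(u+.5)/s; q=np.hypot(x-c[0],y-c[1])*1e3
        w=rr*((q>r0)&(q<r1)); m=np.array([(w*x).sum(),(w*y).sum()])/w.sum()
        X=np.stack([x-m[0],y-m[1]],-1)[w>0]; C=(X*w[w>0][:,None]).T@X; dr=np.linalg.eigh(C)[1][:,1]
        out.append((m,dr*np.sign(dr@(m-c)),w.sum()))
    return out
E
python3 - <<'E'
import pickle; from nut import *; from plant import robot
f=pickle.load(open("f0.pkl","rb")); zd=.061
for n,d in f.items():
    c=np.array([.566,-.130])
    for i in range(4):
        (ms,ds,ws),(mm,dm,wm)=red(d,c,zd); c2=ms-.034*ds
        if i==0: print(c2)
        c=c+.7*(c2-c)
    print(n,"centre from stripe",c.round(4),"stripe",np.degrees(np.arctan2(*ds[::-1])),"mark",mm.round(4),np.hypot(*(mm-c)),np.degrees(np.arctan2(*(mm-c)[::-1])))
d=f["top"]; g=cv2.cvtColor(ortho(d,.446,.686,-.25,-.01,zd,4000),cv2.COLOR_BGR2GRAY)
# disc edge by radial gradient, least-squares circle
c=np.array([.566,-.131])
from scipy.optimize import least_squares
for it in range(3):
    E=[]
    for a in np.radians(np.arange(0,360,3)):
        r=np.arange(.088,.103,.00025); x=c[0]+r*np.cos(a); y=c[1]+r*np.sin(a)
        p=cv2.remap(cv2.GaussianBlur(g,(0,0),5),np.float32([(-.01-y)*4000]),np.float32([(.686-x)*4000]),1)[0].astype(float)
        k=np.argmax(np.gradient(p)); E.append((x[k],y[k]))
    E=np.array(E); s=least_squares(lambda q:np.hypot(*(E-q[:2]).T)-q[2],[*c,.095],loss="soft_l1",f_scale=.0005); c=s.x[:2]
print("circle",s.x)
P=[np.pi,0]
for nm,p,y in(("grip",(.4535,.1331,.0135),133.3),("place",(.481,-.13,.0745),179),("pull",(.45,-.15,.08),170),("pullend",(.457,-.06,.08),170),("worm",(.53,-.13,.08),100)):
    for yy in(y,y-180,y+90): q=robot.inverse_kinematics(np.array(p),[np.pi,0,np.radians(yy)]); print(nm,yy,None if q is None else np.round(q,2))
E
```

```text
[ 0.56884047 -0.1334147 ]
top centre from stripe [ 0.5693 -0.1333] stripe 168.7630000936431 mark [ 0.5564 -0.1371] 0.013455584728531731 -163.76955231869067
[ 0.56729346 -0.132284  ]
scene centre from stripe [ 0.5674 -0.1322] stripe 170.51448826585477 mark [ 0.554  -0.1373] 0.01424348786642205 -159.35963828716558
circle [ 0.56865354 -0.13122194  0.09469235]
grip 133.3 [-0.49  0.5   0.15  2.19 -0.16  0.46  0.53]
grip -46.69999999999999 [-1.05  0.69  0.91  2.22 -0.93  0.68 -1.86]
grip 223.3 [-0.28  0.5  -0.12  2.18  0.13  0.47  1.83]
place 179 [-0.12  0.43  0.38  2.12 -0.26  0.64  1.99]
place -1 [-0.58  0.64  1.03  2.14 -0.78  0.81 -0.64]
place 269 [-0.62  0.69  1.11  2.14 -0.85  0.86 -2.14]
pull 170 [-0.15  0.4   0.47  2.17 -0.3   0.63  1.93]
pull -10 [-0.53  0.57  1.01  2.19 -0.72  0.76 -0.78]
pull 260 [-0.59  0.63  1.11  2.19 -0.81  0.82 -2.26]
pullend 170 [-0.27  0.37  0.38  2.2  -0.23  0.61  1.67]
pullend -10 [-0.7   0.52  0.96  2.22 -0.67  0.72 -1.02]
pullend 260 [ 0.94  0.67 -1.18  2.13  0.82  0.9   2.24]
worm 100 [-0.31  0.53  0.63  2.02 -0.46  0.74  0.77]
worm -80 [-0.6   0.75  1.11  2.03 -0.86  0.93 -1.99]
worm 190 [-0.08  0.47  0.31  2.   -0.22  0.7   2.12]
```

The nut axis is at about (0.5685, -0.132). The mark points to 200° and the stripe to 169.5°, a difference of 0.53 rad, which is plausible. I'll lay the wrench on at yaw 20° with the handle pointing at the robot. Grasping now.

```bash
python3 - <<'E'
from plant import robot; import numpy as np
o=[np.pi,0,np.radians(133.3)]; g=np.array([.4525,.1325,0])
robot.grip(.5)
robot.goto(g+[0,0,.10],o)
print(robot.sense()["t"], robot.move_straight(g+[0,0,.0135],vel=.1,contact_N=15))
s=robot.sense(); print(s["tcp_pos"],s["wrist_force"])
robot.grip(0,60)
s=robot.sense(); print(s["t"],s["opening"]*85,s["gripper_force"],s["tcp_pos"],s["wrist_force"])
robot.move_straight(g+[0,0,.13],vel=.15)
s=robot.sense(); print(s["t"],s["opening"]*85,s["tcp_pos"],s["tcp_rot"],s["wrist_force"],s["torque"])
E
```

```text
2.5583 False
[0.45292721 0.13263316 0.01389813] [ 0.37686154 -0.05669195  0.65955646]
3.875 22.389501918816617 59.176762104034424 [0.45236449 0.13230978 0.0143114 ] [-1.50888978 -1.09690161  4.36829974]
4.8 22.51799518511766 [0.45161413 0.13227137 0.1291634 ] [-3.13975955e+00 -7.42061928e-04  2.32668237e+00] [-0.08156867  0.55999357 -4.30201096] [0.03134682 0.12345032 0.03419377]
```

```bash
cat > place.py <<'E'
import numpy as np
def Rm(a): a=np.radians(a); return np.array([[np.cos(a),-np.sin(a)],[np.sin(a),np.cos(a)]])
def tcp_for(nut,yaw,e=0.,innut=(.002,.0024)):
    "TCP xy and tool yaw putting the nut at innut in the wrench frame; e: TCP lies e m farther out on the handle than wrench_grip"
    g=np.array([-.085,.006])+e*np.array([-.966,.259])
    return np.asarray(nut)-Rm(yaw)@np.array(innut)+Rm(yaw)@g, np.radians(yaw+165)
E
python3 - <<'E'
from plant import robot; from place import *; from h import *; import pickle
p,y=tcp_for((.5685,-.132),20); print(p,y)
robot.goto([*p,.0143+.105],[np.pi,0,y]); robot.sleep(.3)
s=robot.sense(); print(s["t"],s["tcp_pos"],s["tcp_rot"])
f={n:robot.grab_frame(n) for n in("top","scene")}; pickle.dump((f,s),open("f1.pkl","wb"))
zu=s["tcp_pos"][2]-.0143; print("underside",zu)
im=[]
for n,d in f.items(): im.append(cv2.resize(ortho(d,.42,.62,-.232,-.032,zu+.016,2000),None,fx=1,fy=1))
cv2.imwrite("pics/hover.png",np.hstack(im))
E
```

```text
[ 0.48551547 -0.15837286] 3.2288591161895095
6.4417 [ 0.48570723 -0.15768281  0.11932442] [ 3.14147959e+00  7.98580195e-05 -3.05311254e+00]
underside 0.10502441622343264
```

View pics/hover.png

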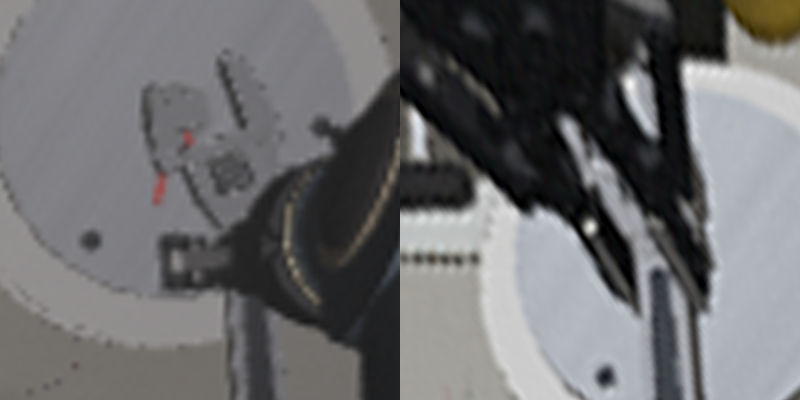

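In the hover view from the top camera, the worm is at (229,172), which is (0.534, -0.1465). That is within 1 mm of the predicted position, and the jaws straddle the nut at the intended 20° yaw. Lowering now.

```bash
python3 - <<'E'
from plant import robot; from place import *
p,y=tcp_for((.5685,-.132),20)
p=p+[0,-.0005]
robot.move_straight([*p,.0143+.082],vel=.08)
print(robot.move_straight([*p,.0143+.054],vel=.02,contact_N=6))
s=robot.sense(); print(s["t"],s["tcp_pos"],"underside",s["tcp_pos"][2]-.0143,s["wrist_force"],s["torque"])
E
```

```text
True
7.9583 [ 0.4853775  -0.15886077  0.07598037] underside 0.06168037111345657 [-1.17951804  0.17662905  7.28914878] [0.1184439  0.13024937 0.02172076]
```

Contact came at an underside height of 0.0617, so the wrench is on the disc with the jaws round the nut. Releasing, backing off and looking.

```bash
python3 - <<'E'
from plant import robot; from place import *; from nut import *; import pickle
robot.grip(.5); robot.sleep(.2)
s=robot.sense(); p=s["tcp_pos"]
robot.move_straight([p[0],p[1],.16],vel=.15)
robot.goto([.47,.03,.2],[np.pi,0,np.radians(185)])
robot.grip(0)
s=robot.sense(); print(s["t"],s["opening"],s["wrist_force"])
f={n:robot.grab_frame(n) for n in("top","scene")}; pickle.dump((f,s),open("f2.pkl","wb"))
cv2.imwrite("pics/placed.png",np.hstack([ortho(d,.43,.63,-.232,-.032,.0617+.016,2000) for d in f.values()]))
for d in f.values():
    (ms,ds,ws),(mm,dm,wm)=red(d,np.array([.5685,-.132]),.0617); print("mark",mm.round(4),wm)
E
```

```text
10.4833 -0.00046190647091334146 [-0.26075687  0.03771975  0.7307225 ]
mark [ 0.5563 -0.1369] 11505.0
mark [ 0.5537 -0.1376] 54809.0
```

View pics/placed.png

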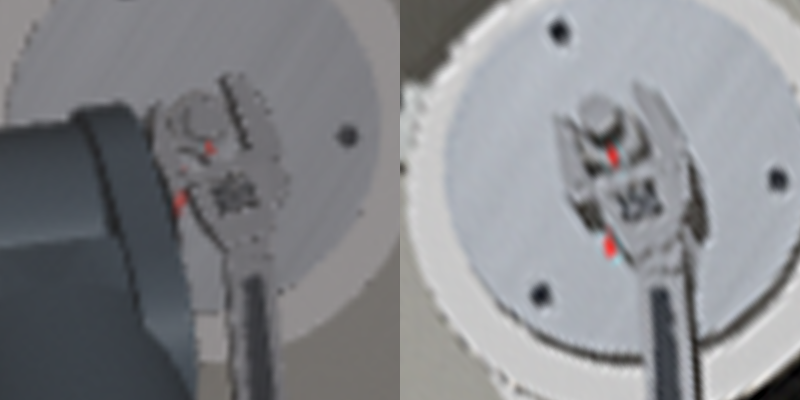

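The view from above shows the worm at (234,193). The mark is still at (209,148), so the nut has not turned, and the nut sits between the jaws. Next is the first worm stroke, with the force read at each step.

```bash
cat > worm.py <<'E'
from plant import robot; from place import *
ux=np.array([np.cos(np.radians(20)),np.sin(np.radians(20)),0])
def stroke(w,yaw,ztouch,a=-.007,b=.007,n=4,Fset=12.,k=4e-5,press=9):
    "press on the worm at w+a*ux, draw to w+b*ux keeping about Fset N"
    w=np.array([w[0],w[1],0]); log=[]
    F0=robot.sense()["wrist_force"]
    hit=robot.move_straight(w+a*ux+[0,0,ztouch-.005],vel=.012,contact_N=press)
    s=robot.sense(); z=s["tcp_pos"][2]; F=s["wrist_force"]-F0
    log.append((hit,round(z,4),F.round(1)))
    zc=z
    if hit:
        for i in range(1,n+1):
            zc-=np.clip(k*(Fset-F[2]),-4e-4,4e-4)
            robot.move_straight(w+(a+(b-a)*i/n)*ux+[0,0,zc],vel=.03)
            s=robot.sense(); F=s["wrist_force"]-F0; log.append((round(s["tcp_pos"][2],4),F.round(1),round(F@ux,1)))
    robot.move_straight(w+b*ux+[0,0,ztouch+.006],vel=.06)
    return log
E
python3 - <<'E'
from worm import *
w=(.533,-.148); y=np.radians(200); zt=.0917
p=np.array([*w,0])-.007*ux
robot.goto(p+[0,0,zt+.05],[np.pi,0,y]); robot.move_straight(p+[0,0,zt+.006],vel=.1)
s=robot.sense(); print(s["t"],s["joint_pos"].round(2),s["wrist_force"],s["tcp_pos"])
for l in stroke(w,y,zt): print(*l)
print(robot.sense()["t"])
E
```

```text
11.9833 [ 0.05  0.44  0.19  1.98 -0.12  0.73  2.24] [ 0.21909884 -0.2437034   0.99444811] [ 0.52677523 -0.14985397  0.09801431]
True 0.0919 [-1.2  1.5  5.2]
0.0919 [-3.   0.3  4.1] -2.8
0.0918 [-4.6 -0.1  7.3] -4.4
0.0918 [-5.9 -0.3  9.5] -5.6
0.0917 [-4.9 -0.1  9.3] -4.6
13.9167
```

```bash
python3 - <<'E'
from worm import *
w=np.array((.533,-.148))+.0015*ux[:2]; y=np.radians(200); zt=.0917
for i in range(3):
    robot.move_straight([*(w-.008*ux[:2]),zt+.006],vel=.08)
    for l in stroke(w,y,zt,a=-.008,b=.008,press=13,k=6e-5,Fset=13): print(*l)
    print(robot.sense()["t"])
E
```

```text
True 0.0919 [-2.2  0.1  5.7]
0.0919 [-3.6 -0.4  5.8] -3.5
0.0918 [-5.7 -0.   8.9] -5.4
0.0917 [-5.4 -1.4 11.6] -5.5
0.0914 [-3.5 -0.4  7.6] -3.4
16.25
True 0.0919 [-1.3  0.6  5.7]
0.0919 [-2.7 -0.2  6.4] -2.6
0.0918 [-5.2  1.5  9.9] -4.4
0.0917 [-7.7  0.2 12.8] -7.2
0.0916 [-5.7 -0.2 11.4] -5.4
18.6167
True 0.0919 [-0.8  0.5  4.8]
0.0919 [-3.5 -0.3  4.8] -3.4
0.0917 [-8.6  0.3 12.6] -8.0
0.0917 [-6.1 -1.  11.4] -6.1
0.0916 [-4.5 -1.5  7.4] -4.7
20.9667
```

```bash
python3 - <<'E'
import re
t=open("worm.py").read()
t=t.replace("    zc=z\n","""    zc=z
    for i in range(4*bool(hit)):
        if F[2]>Fset-2: break
        zc-=np.clip(k*(Fset-F[2]),0,4e-4); robot.move_straight(w+a*ux+[0,0,zc],vel=.01); F=robot.sense()["wrist_force"]-F0
""")
open("worm.py","w").write(t)
E
python3 - <<'E'
from worm import *; from nut import *; import pickle
w=np.array((.533,-.148))+.0015*ux[:2]; y=np.radians(200); zt=.0917
for i in range(2):
    robot.move_straight([*(w-.007*ux[:2]),zt+.006],vel=.08)
    for l in stroke(w,y,zt,a=-.007,b=.006,press=13,k=5e-5,Fset=13,n=5): print(*l)
    print(robot.sense()["t"])
robot.move_straight([.5,-.15,.16],vel=.2); robot.goto([.45,.08,.2],[np.pi,0,y])
s=robot.sense(); print(s["t"])
f={n:robot.grab_frame(n) for n in("top","scene")}; pickle.dump((f,s),open("f3.pkl","wb"))
old=pickle.load(open("f2.pkl","rb"))[0]
c=lambda d:ortho(d,.505,.605,-.182,-.082,.0617+.016,4000)
cv2.imwrite("pics/closed.png",np.hstack([c(old["scene"]),c(f["scene"])]))
cv2.imwrite("pics/closed_t.png",c(f["top"]))
for d in f.values():
    (ms,ds,ws),(mm,dm,wm)=red(d,np.array([.5685,-.132]),.0617); print("mark",mm.round(4),wm)
E
```

```text
True 0.0919 [-1.5  0.4  4.6]
0.0917 [-7.6  0.4 13.8] -7.0
0.0916 [-9.8  0.4 17.5] -9.0
0.0916 [-11.6  -1.6  17.3] -11.5
0.0917 [-7.9  0.3 12.6] -7.3
0.0917 [-6.5 -1.5 11.1] -6.6
24.4167
True 0.0919 [-0.4 -0.4  6.2]
0.0917 [-6.3 -0.5 14.9] -6.1
0.0917 [-8.5 -1.5 16.1] -8.5
0.0916 [-12.   -1.7  17.3] -11.9
0.0917 [-6.6 -1.5 11.5] -6.7
0.0917 [-5.4 -2.9 12. ] -6.0
27.8333
29.3083
mark [ 0.5565 -0.1374] 17471.0
mark [ 0.5541 -0.1379] 71881.5
```

View pics/closed.png

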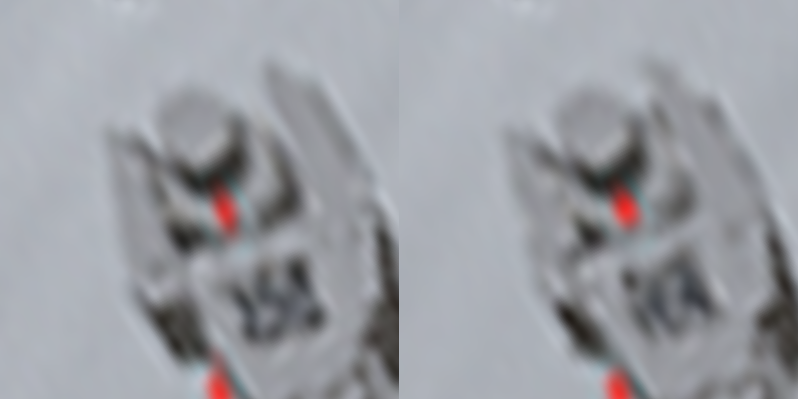

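Between the two scene crops, the jaw tips closed from about 158 px to 143 px apart, or 3.7 mm. The last two strokes met a drag of about 12 N, well over the 5 N rolling drag, so the worm seems stalled. The mark has not moved. Two more strokes should confirm it.

```bash
python3 - <<'E'
from worm import *; from nut import *; import pickle
w=np.array((.533,-.148))+.001*ux[:2]; y=np.radians(200); zt=.0917
robot.goto([*(w-.007*ux[:2]),zt+.03],[np.pi,0,y])
for i in range(2):
    robot.move_straight([*(w-.007*ux[:2]),zt+.006],vel=.08)
    for l in stroke(w,y,zt,a=-.007,b=.005,press=13,k=5e-5,Fset=13,n=5): print(*l)
robot.move_straight([.5,-.15,.16],vel=.2); robot.goto([.45,.08,.2],[np.pi,0,y])
s=robot.sense(); print(s["t"])
f={n:robot.grab_frame(n) for n in("top","scene")}; pickle.dump((f,s),open("f4.pkl","wb"))
old=pickle.load(open("f3.pkl","rb"))[0]
c=lambda d:ortho(d,.505,.605,-.182,-.082,.0617+.016,4000)
cv2.imwrite("pics/closed2.png",np.vstack([np.hstack([c(old[n]),c(f[n])])[:300] for n in("scene","top")]))
for d in f.values():
    (ms,ds,ws),(mm,dm,wm)=red(d,np.array([.5685,-.132]),.0617); print("mark",mm.round(4),wm)
E
```

```text
True 0.0919 [-1.7  1.5  5.2]
0.0917 [-7.7  1.7 14.4] -6.7
0.0917 [-9.1  0.7 16.1] -8.3
0.0916 [-12.2   0.7  16.9] -11.2
0.0917 [-8.3  0.2 12.9] -7.8
0.0917 [-6.1 -0.4 11.3] -5.9
True 0.0919 [-2.1 -0.1  6. ]
0.0917 [-6.6 -0.4 13.7] -6.3
0.0917 [-10.8  -1.5  16.5] -10.6
0.0916 [-12.5  -1.4  17.7] -12.2
0.0917 [-8.9 -1.8 12.9] -9.0
0.0917 [-8.1 -2.  11.8] -8.3
38.8583
mark [ 0.5565 -0.1374] 17526.0
mark [ 0.5541 -0.1379] 71965.0
```

View pics/closed2.png

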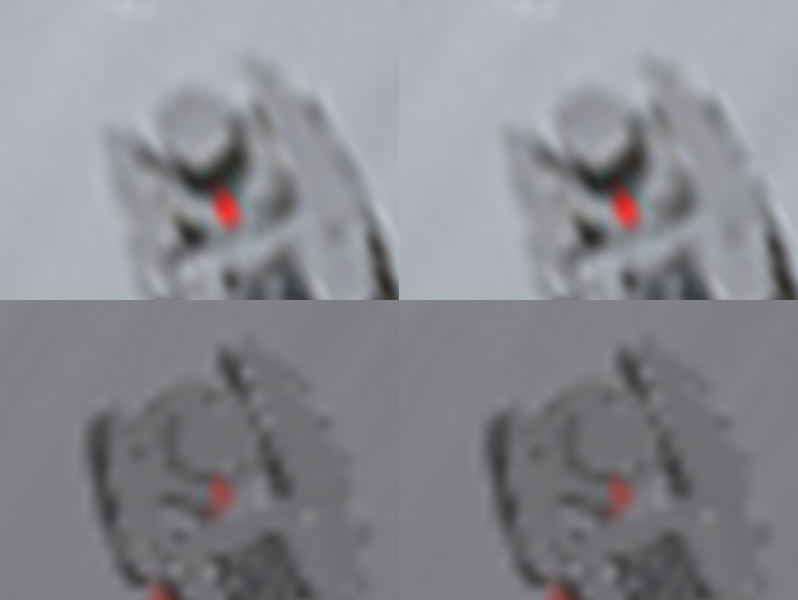

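The pictures before and after the two extra strokes are identical, with the mark at (225,208) in both. The worm has stalled, so the jaws fit the nut. Now I swing the handle clockwise with force-watched arc steps.

```bash
cat > swing.py <<'E'
from plant import robot; from place import *
N=np.array([.5685,-.132]); z=.0617+.0045+.011
def fin(th,d=.0265): return N+Rm(th)@(np.array([-.123,.016])+d*np.array([-.259,-.966]))
def att(th): return [np.pi,0,np.radians(th+165)]
def ft(th,F0):
    "force resisting the swing"
    t=Rm(th)@np.array([.259,.966]); return -(robot.sense()["wrist_force"]-F0)[:2]@t
E
python3 - <<'E'
from swing import *
robot.goto([*fin(20,.037),z+.07],att(20)); robot.move_straight([*fin(20,.037),z],vel=.12,contact_N=12)
robot.sleep(.2); F0=robot.sense()["wrist_force"]; print(robot.sense()["t"],robot.sense()["tcp_pos"],F0); np.save("F0.npy",F0)
robot.move_straight([*fin(20,.028),z],vel=.04); print("near",ft(20,F0))
th=20
while th>-5:
    th-=2.5
    h=robot.move_straight([*fin(th),z],vel=.04,attitude=att(th),contact_N=7); f=ft(th,F0)
    print(th,h,round(f,1),robot.sense()["tcp_pos"].round(4))
    if h or f>5.5: break
print(robot.sense()["t"])
E
```

```text
40.975 [ 0.45126374 -0.19602231  0.07796784] [-0.20720127  0.43310543  0.06535537]
near 0.9248195599027547
17.5 False 0.9 [ 0.4475 -0.18    0.0772]
15.0 False 0.8 [ 0.4457 -0.175   0.0773]
12.5 False 2.4 [ 0.444  -0.1698  0.0773]
10.0 False 2.4 [ 0.4424 -0.1641  0.0773]
7.5 False 1.7 [ 0.4411 -0.1584  0.0773]
5.0 False 1.6 [ 0.4401 -0.1528  0.0772]
2.5 False 1.7 [ 0.4393 -0.1472  0.0772]
0.0 False 2.8 [ 0.4388 -0.1415  0.0772]
-2.5 False 2.6 [ 0.4385 -0.1359  0.0772]
-5.0 False 1.6 [ 0.4384 -0.1302  0.0772]
44.3
```

The nut is turning at about 2 N, as expected. Continuing in finer steps until it comes up firm.

```bash
python3 - <<'E'
from swing import *; from nut import *
F0=np.load("F0.npy"); th=-5
while th>-26:
    th-=1
    h=robot.move_straight([*fin(th),z],vel=.02,attitude=att(th),contact_N=5); f=ft(th,F0)
    print(th,h,round(f,1))
    if h or f>4.2: break
d=robot.grab_frame("scene"); (ms,ds,_),(mm,_,_)=red(d,N,.0617)
a=np.degrees(np.arctan2(*(mm-N)[::-1]))%360; b=np.degrees(np.arctan2(*(ms-N)[::-1]))%360
print(robot.sense()["t"],"mark",mm,a,"stripe",b)
E
```

```text
-6 False 2.6
-7 False 3.4
-8 False 3.2
-9 False 3.0
-10 False 2.5
-11 False 2.7
-12 False 3.1
-13 False 3.5
-14 False 4.1
-15 False 4.5
47.0167 mark [ 0.55423962 -0.13160108] 178.39762014648053 stripe nannut.py:10: RuntimeWarning: invalid value encountered in divide
  w=rr*((q>r0)&(q<r1)); m=np.array([(w*x).sum(),(w*y).sum()])/w.sum()
```

```bash
python3 - <<'E'
from swing import *; from nut import *
import warnings; warnings.simplefilter("ignore")
F0=np.load("F0.npy"); th=-15
def mark():
    d=robot.grab_frame("scene"); mm=red(d,N,.0617)[1][0]; return round(np.degrees(np.arctan2(*(mm-N)[::-1]))%360,2),d
last=mark()[0]
for i in range(6):
    th-=1
    h=robot.move_straight([*fin(th),z],vel=.02,attitude=att(th),contact_N=5); f=ft(th,F0)
    m,d=mark(); print(th,h,round(f,1),m)
    if f>7: break
np.save("th.npy",th); print(robot.sense()["t"])
c=ortho(d,.41,.61,-.232,-.032,.0777,2500); t=ortho(robot.grab_frame("top"),.51,.63,-.19,-.07,.0617,4166)
cv2.imwrite("pics/swing.png",np.hstack([c[:400,:400],t[:400,:400]]))
E
```

```text
-16 False 6.2 178.39
-17 False 6.2 178.42
-18 False 8.1 178.4
48.0167
```

View pics/swing.png

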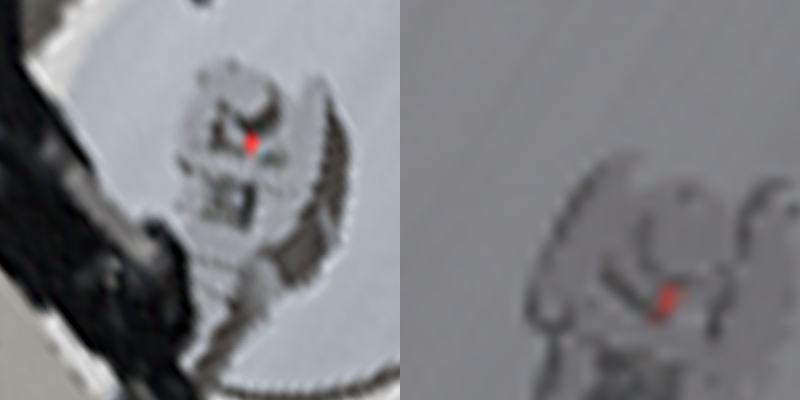

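The mark has stopped moving while the force rises. I back off, retreat and measure the marks in a clear view.

```bash
python3 - <<'E'
from swing import *; from nut import *; import pickle, warnings; warnings.simplefilter("ignore")
th=int(np.load("th.npy")); p=robot.sense()["tcp_pos"]; print("lag mm",((p[:2]-fin(th))*1e3).round(1))
robot.move_straight([*fin(th,.04),z],vel=.06); robot.move_straight([*fin(th,.04),.16],vel=.25); robot.goto([.45,-.3,.2],att(0))
s=robot.sense(); print(s["t"],s["wrist_force"])
f={n:robot.grab_frame(n) for n in("top","scene")}; pickle.dump((f,s),open("f5.pkl","wb"))
f0=pickle.load(open("f0.pkl","rb"))
for n in f:
    for d in(f0[n],f[n]):
        r=red(d,N,.0617); print(n,[(m.round(4),round(np.degrees(np.arctan2(*(m-N)[::-1]))%360,1),w) for m,_,w in r])
c=lambda d:ortho(d,.45,.61,-.212,-.052,.0777,2500)
cv2.imwrite("pics/after.png",np.hstack([c(f["scene"]),c(f["top"])]))
E
```

```text
lag mm [-0.2 -1.8]
49.7167 [0.42690601 0.05746475 0.44271608]
top [(array([ 0.5359, -0.1266]), np.float64(170.5), np.float64(53243.5)), (array([ 0.5563, -0.1369]), np.float64(202.0), np.float64(10015.0))]
top [(array([nan, nan]), np.float64(nan), np.float64(0.0)), (array([ 0.5562, -0.1306]), np.float64(173.7), np.float64(15836.0))]
scene [(array([ 0.5331, -0.1272]), np.float64(172.2), np.float64(208555.0)), (array([ 0.5537, -0.1376]), np.float64(200.7), np.float64(47356.0))]
scene [(array([nan, nan]), np.float64(nan), np.float64(0.0)), (array([ 0.5543, -0.1316]), np.float64(178.4), np.float64(70983.5))]
```

View pics/after.png

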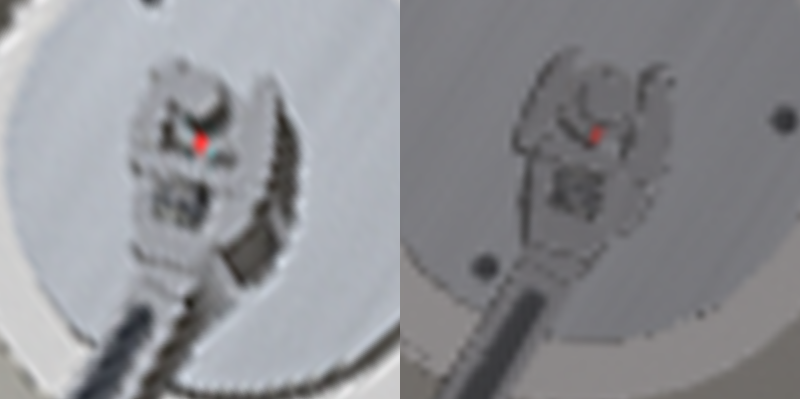

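The after-view shows the mark at (200,143) in the scene crop and (596,134) in the top crop, about 3–6° short of the stripe direction. That is ambiguous, so I compare the wrench yaw before and after from the dark handle slot. This uses only stored frames.

```bash
python3 - <<'E'
from h import *; import pickle
N=np.array([.5685,-.132]); tiles=[]
for k in("f2","f4","f5"):
    f=pickle.load(open(k+".pkl","rb"))[0]
    for n,d in f.items():
        s=3000; im=ortho(d,.37,.57,-.22,-.02,.0747,s); g=cv2.GaussianBlur(im,(0,0),3).max(-1)
        v,u=np.mgrid[:g.shape[0],:g.shape[1]]; x=.57-v/s; y=-.02-u/s; r=np.hypot(x-N[0],y-N[1])
        m=((g<(75 if n=="top" else 105))&(r>.075)&(r<.16)).astype(np.uint8)
        nc,lab,st,ce=cv2.connectedComponentsWithStats(m)
        for i in range(1,nc):
            if 300<st[i,4]<8000:
                q=np.stack([x[lab==i],y[lab==i]],1); w,V=np.linalg.eigh(np.cov(q.T)); a=np.degrees(np.arctan2(*V[::-1,1])); a=(a+90)%180-90
                L=4*w**.5*1e3
                if L[1]>30 and L[0]<14: print(k,n,"centre",q.mean(0).round(4),"len/wid",L.round(0)[::-1],"inward",round(a,1),"yaw",round(a+15,1))
E
```

```text
f2 top centre [ 0.4496 -0.1625] len/wid [86. 11.] inward 4.1 yaw 19.1
f2 scene centre [ 0.4479 -0.163 ] len/wid [88. 13.] inward 4.2 yaw 19.2
f2 scene centre [ 0.4549 -0.1342] len/wid [39.  4.] inward 82.0 yaw 97.0
f2 scene centre [ 0.4181 -0.1393] len/wid [40. 12.] inward 74.6 yaw 89.6
f4 top centre [ 0.4987 -0.0342] len/wid [66.  9.] inward 17.3 yaw 32.3
f4 top centre [ 0.4515 -0.1663] len/wid [87. 10.] inward 8.0 yaw 23.0
f4 scene centre [ 0.4498 -0.1665] len/wid [88. 13.] inward 7.7 yaw 22.7
f4 scene centre [ 0.4562 -0.1308] len/wid [62.  6.] inward 78.3 yaw 93.3
f4 scene centre [ 0.4179 -0.142 ] len/wid [44. 13.] inward 77.7 yaw 92.7
f5 top centre [ 0.4568 -0.086 ] len/wid [88. 11.] inward -30.9 yaw -15.9
f5 scene centre [ 0.4549 -0.0873] len/wid [89. 13.] inward -30.6 yaw -15.6
```

The slot gives a clear answer. The snug yaw was 22.8° and it is now -15.8°, a turn of 0.67 rad. That is more than the roughly 0.53 rad needed, so the nut came up firm near yaw -8° and the last push spread the jaws a little. I'll ease the handle back to square with a light push, then re-close the worm.

```bash
cat > yaw.py <<'E'
from h import *
def slot(d,top,N=np.array([.5685,-.132])):
    s=3000; im=ortho(d,.37,.57,-.22,-.02,.0747,s); g=cv2.GaussianBlur(im,(0,0),3).max(-1)
    v,u=np.mgrid[:g.shape[0],:g.shape[1]]; x=.57-v/s; y=-.02-u/s; r=np.hypot(x-N[0],y-N[1])
    nc,lab,st,ce=cv2.connectedComponentsWithStats(((g<(75 if top else 105))&(r>.075)&(r<.16)).astype(np.uint8)); o=[]
    for i in range(1,nc):
        if 300<st[i,4]<8000:
            q=np.stack([x[lab==i],y[lab==i]],1); w,V=np.linalg.eigh(np.cov(q.T)); a=np.degrees(np.arctan2(*V[::-1,1])); L=4e3*w**.5
            if 70<L[1]<95 and L[0]<15: o.append((q.mean(0).round(4),round((a+90)%180-90+15,1)))
    return o
E
python3 - <<'E'
from swing import *; from nut import *; from yaw import slot; import pickle, warnings; warnings.simplefilter("ignore")
robot.goto([*fin(-16,-.036),z+.05],att(-16)); robot.move_straight([*fin(-16,-.036),z],vel=.12,contact_N=12)
F0=robot.sense()["wrist_force"]
print(robot.move_straight([*fin(-7,-.0235),z],vel=.05,contact_N=5)); print(robot.sense()["wrist_force"]-F0)
robot.move_straight([*fin(-7,-.036),z],vel=.1); robot.move_straight([*fin(-7,-.036),z+.05],vel=.25)
f={n:robot.grab_frame(n) for n in("top","scene")}; pickle.dump(f,open("f6.pkl","wb")); print(robot.sense()["t"])
for n in f: m=red(f[n],N,.0617)[1][0]; print(n,slot(f[n],n=="top"),m,np.degrees(np.arctan2(*(m-N)[::-1]))%360)
E
```

```text
False
[ 0.67631101 -0.26503018 -0.81074239]
52.9083
top [] [nan nan] nan
scene [(array([ 0.448 , -0.1046]), np.float64(-6.7))] [ 0.55360327 -0.13208594] 180.33054949875705
```

The wrench is at yaw -6.7°, roughly square on the nut. Re-closing the worm here with two quicker strokes.

```bash
python3 - <<'E'
import worm; from worm import *
a=np.radians(-7); worm.ux=ux=np.array([np.cos(a),np.sin(a),0]); y=np.radians(173); zt=.0917
w=np.array((.5314,-.1267))+.001*ux[:2]
robot.goto([*(w-.007*ux[:2]),zt+.012],[np.pi,0,y])
for i in range(2):
    robot.move_straight([*(w-.007*ux[:2]),zt+.003],vel=.1)
    L=stroke(w,y,zt,a=-.007,b=.005,press=13,k=5e-5,Fset=13,n=4)
    for l in L: print(*l)
    print(robot.sense()["t"])
E
```

```text
True 0.0919 [-1.5  0.9  6.9]
0.0917 [-5.4  1.6 14. ] -5.5
0.0916 [-6.6  2.2 15.7] -6.8
0.0916 [-8.1  1.9 17.3] -8.2
0.0916 [-9.6  2.1 17.3] -9.7
56.4167
True 0.0919 [-1.8  1.8  5.8]
0.0916 [-7.8  2.4 17. ] -8.1
0.0916 [-9.7  3.5 18.9] -10.1
0.0916 [-11.9   3.   18.9] -12.2
0.0917 [-8.9  2.  12.7] -9.0
59.375
```

```bash
python3 - <<'E'
from swing import *; from nut import *; from yaw import slot; import pickle, warnings; warnings.simplefilter("ignore")
p=robot.sense()["tcp_pos"]; robot.move_straight([p[0],p[1],z+.04],vel=.25)
robot.goto([*fin(-4,.034),z+.035],att(-4)); robot.move_straight([*fin(-4,.034),z],vel=.15,contact_N=12)
F0=robot.sense()["wrist_force"]; print(robot.sense()["t"],F0)
th=-4; robot.move_straight([*fin(th,.026),z],vel=.06)
while th>-15 and robot.sense()["t"]<68:
    th-=1; h=robot.move_straight([*fin(th,.0245),z],vel=.03,attitude=att(th),contact_N=4.5); f=ft(th,F0); print(th,h,round(f,1))
    if f>3.9: break
print(robot.sense()["t"])
robot.move_straight([*fin(th,.036),z],vel=.12); robot.move_straight([*fin(th,.036),z+.05],vel=.25)
f={n:robot.grab_frame(n) for n in("top","scene")}; pickle.dump(f,open("f7.pkl","wb")); print(robot.sense()["t"])
for n in f: m=red(f[n],N,.0617)[1][0]; print(n,slot(f[n],n=="top"),m,np.degrees(np.arctan2(*(m-N)[::-1]))%360)
E
```

```text
60.5 [ 0.20369857 -0.16907743  0.05794548]
-5 False -0.9
-6 False 0.6
-7 False 2.2
-8 False 3.5
-9 False 2.4
-10 False 2.9
-11 False 3.2
-12 False 6.7
62.8083
63.5083
top [] [ 0.55618878 -0.13063545] 173.6752855411383
scene [(array([ 0.4503, -0.0947]), np.float64(-11.5))] [ 0.55422032 -0.13158631] 178.3405874642294
```

The nut turned at about 3 N and then came up sharply against the stop, with the mark back at exactly its earlier firm position. The wrench is at rest at yaw -11.5° and the robot is clear, so I hand in.

```bash
python3 -c "
from plant import robot
print(robot.close_job(), robot.sense()['t'])"
```

```text
the job is handed in; nothing more can be done
the job is handed in; nothing more can be done
```

I handed the job in at about 64 s with the nut turned to a firm stop and the wrench left flat and snug on it; no verdict came back, the marks still measured about 3–6° apart in the cameras, and an early over-push, since re-tightened, may have briefly spread the jaws past the limit.

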